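# Uncover and set the honing machine's wheel

## Task

On the green honing machine, swing the orange dust cover sideways about its pivot screw, right over until it rests open by itself and the port is clear. Then reach into the port and roll the ridged setting wheel up and away from the robot, ridge by ridge and without forcing it, until its red ridge stands at the top in line with the yellow pointers. Let go, leave the cover open, and leave the mallet, the wax tin and the carved rosette where they are.

Things in the scene. Friction and masses are not known exactly. Their poses are not given: they have to be found in the camera images.
- panel: Sloping grey panel of the green honing machine, fixed; rises 15 degrees away from the robot. Origin: on its surface at the cover's pivot screw, 90 mm above the bench. x runs up the slope, y to the left, z out of the panel. It spans x -50..165, y -160..120 mm. Behind it the machine has a level top 136 mm above the bench; the honing wheels at its right end rise to 177 mm.
- port (a point): Centre of the rectangular port, level with the panel surface, at panel x 68, y 55 mm; axes as the panel's. The opening is 110 mm along x, 64 mm along y, at least 15 mm deep all round the wheel in it. Yellow pointers on the panel at its left and right edges mark its middle (x = 68).
- cover (a joint): Angle (rad) of the orange plate, 148 x 114 x 5 mm, 0.25 to 0.5 kg, 2 to 7 mm above the panel, turning about panel z at the panel origin. 0: shut, spanning panel x -14..134, y -14..100 mm. Grows clockwise seen from above, the knob passing over the uphill side to the right; stop at 1.75. Let go below 0.35 it falls shut, above 0.9 it falls open. Under 1 N at the knob moves it.
- cover_knob (a point): Centre of the top of the round black knob upright on the cover, 20 mm diameter, 40 mm tall, its top 47 mm above the panel, 140 mm from the pivot; with the cover shut at panel x 115, y 80 mm. Turns with the cover.
- setting_wheel (a joint): Angle (rad) of the thumbwheel: grey drum, radius 36, 40 mm wide, axis along panel y through panel x 68, y 55, z -48 mm. 0: red ridge at the top, at the pointers. Grows as the top moves up the slope (+x). Starts -2.3 to -1.5 (red ridge below, robot side); stops at -2.6 and 0.8. Stiff (2 N at a ridge), no clicks, stays where left, can be rolled back.
- red_ridge (a point): Middle of the red ridge's outer edge, 46 mm from the wheel axis; turns with the wheel. The wheel has eight ridges 45 degrees apart (one red, seven black), each 7 mm thick, 40 mm long along the axis, 10 mm proud of the drum. A ridge at the top ends 2 mm below the panel surface.
- mallet: Carver's mallet lying on the bench beside the machine: round dark head 125 mm long, up to 80 mm diameter, pale handle 130 mm. Origin on the bench under the joint of head and handle; x along the head. Leave alone.
- wax_tin: Blue tin, 76 mm diameter, 60 mm tall, standing on the bench; origin at the centre of its base. Leave alone.
- rosette: Carved wooden rosette tile, 130 x 130 mm, 26 mm thick, lying on the bench; origin at the centre of its underside. Leave alone.

How it is judged:
On the way, in this order (a step that is already met when the one before it is completed fails the run):
1. the cover is swung open, clear of the port (value of joint cover above 1.45 rad), for 0.3 s.
2. the red ridge stands at the pointers (value of joint setting_wheel between -0.14 and 0.14 rad), for 0.2 s.
At the end, for the whole second after the job is handed in: The cover rests open at more than 1.45 rad (83 degrees), the setting wheel is at 0 within 0.14 rad (8 degrees) of the pointers, both at rest and released (all of step 2 and value of joint cover above 1.45 rad and velocity of joint cover below 0.1 rad/s and velocity of joint setting_wheel between -0.05 and 0.05 rad/s); the robot touches nothing.
It fails at once if the mallet was moved more than 30 mm (distance of mallet from where it was at the start of the episode above 0.03 m).
It fails at once if the wax tin was moved more than 30 mm (distance of wax_tin from where it was at the start of the episode above 0.03 m).
It fails at once if the rosette was moved more than 30 mm (distance of rosette from where it was at the start of the episode above 0.03 m).
It fails at once if the panel, cover or wheel was forced with more than 40 N (contact force between the fingers and panel above 40 N).
It also fails if it takes over 61 s, if anything falls off the work surface, if the arm or the gripper's body presses on something with over 40 N, if the wrist force passes 120 N, or if a joint passes its speed limit or range.

## Robot

A 6-joint arm with a two-finger parallel gripper is mounted at the origin on the work surface. World frame = base frame: x ahead of the robot, y to its left, z up, the work surface at z = 0. Lengths are in m, angles in rad, forces in N, time in s.
With the tool pointing down it reaches from about 0.225 to 0.725 m from the base axis. Payload 3.1 kg.
Tool frame: the origin (TCP) lies between the finger pads; the fingertips stand 8 mm ahead of it and the grasp point (between the pads) lies 11 mm behind it (env.finger_overhang is the distance from the TCP to the fingertips, in m); z points along the fingers, y is the line along which they close (so a half turn about z gives the same grasp; the last joint's range is limited). The gripper opens to 85 mm and grips with 20 to 120 N. Pads are 22 mm wide; open, the fingers measure 114 mm over their backs; the gripper's body (76 mm by 85 mm) begins 54 mm behind the grasp point. The pads swing forward as they close: fully open they stand 13 mm farther back than shut.
Start: joints at [-1.324, 0.048, 0.099, 1.622, 0, 1.443], TCP at [0.192, -0.489, 0.239] pointing down, gripper open.
Joint ranges: [-2.91, 2.91], [-0.99, 1.94], [-1.21, 1.42], [-2.12, 2.29], [-1.49, 1.47], [-3.14, 3.14]. Speed limits (rad/s): [2.79, 2.79, 3.14, 3.14, 3.14, 3.14].

## Interface

Orientations are given as a 3x3 rotation matrix whose columns are the frame's x, y, z axes.
In Python, from rig import env gives the robot as it stands.
- The arm moves only by the shell command python3 -m handwheel 'ROWS' [FORCE]. ROWS is JSON, a list that holds one entry, the list of rows, each a list of 5 numbers: the shift along the tool's x, y, z in cm, then the turn about the tool's z in degrees, then the finger opening in cm, from 0 to 8.54. In form: [[[x, y, z, roll, fingers], ...]]. A call has 1 to 10 rows; each row shifts and turns the commanded pose from where the row before left it, along the tool's axes as they then stand; what a row does not reach is not made up. A row lasts 1/12 s, in which the tool goes at most 41.7 mm and 7.16 degrees, less where a joint would pass 70% of its speed; a pose out of reach is approached as far as the arm can. A call with a gripper value outside its range is refused whole. The fingers move at their own pace and stop on an object; FORCE is the grip in N (left out, the last holds). Time passes only in rows, so rows that do not move let the fingers close. It gives the time, the measured TCP pose, the force, the opening and the grip force at its end, in the units of the state.
- env.read_state(): the state, without advancing time (a new reading comes with each control period).
- env.get_image(name): name is "scene" or "side" or "wrist"; returns a dict with "img" (480x640x3 uint8, red, green, blue), "fx", "fy", "cx", "cy" (pixels), "R" (3x3) and "t" (3): a world point X has camera coordinates R X + t. Camera axes: x right, y down, z forward; pixel columns grow to the right and rows downward; lengths in m; the calibration is good to about 2 mm. A picture is of the moment at which its call begins. There is no depth.
- env.sign_off(): hands the job in; it is judged then, once.
Trained networks look in a picture, given as the dict that the camera call returned (one of the last four; its "shot" number tells which), for a name from the list of things; names that differ only in an ending like _2 or _b are one class to them, and where a whole thing is asked for, a point or a joint stands for the part that bears it (a point fixed in the world has none). Each returns a list of dicts, best first, with "score" (0 to 1); they miss things now and then, are a little off and sometimes report something else, mostly with a low value. They report only what shows in the picture. A call takes as long as a camera call.
- env.outline_of(picture, name): "region" (480x640 bool, what is visible of it) and "bbox" ([left, top, right, bottom] in pixels, round what is visible of it).
- env.landmark_of(picture, name): "at" ([row, column] in pixels: a listed point, or the origin of a listed thing).
The state is a dict: "time": time; "joints": joint angles; "qvel": joint speeds; "effort": joint torques, N m; "eef_pos": TCP position; "orientation": TCP orientation; "ft_force": force on the tool from outside, world axes, zero at the start; "wrist_torque": the same for the moment, N m; "width": finger opening in m; "grasp_force": force on a finger pad.
Only numpy, scipy, OpenCV 4.12 (cv2) and the standard library are available. Lean on these libraries where they do the work, as an engineer would, in place of code of your own. Each camera call takes 0.05 s, during which the arm holds its last target. There are 200 camera calls.

## Working session

There is one attempt and no reset: what is moved stays moved. The work goes in short steps, Python scripts to look and compute and a shell command to move; the robot and the scene stay as the last step left them, time stands still between calls to the robot, and variables do not carry over. Pictures are saved under pics/ and viewed, at most 10 in all, crops included, and the job is handed in when it is done.

```bash
ls; mkdir -p pics
cat > h.py <<'E'
import numpy as np, cv2
from rig import env
def save(p,n): cv2.imwrite(f'pics/{n}.png',cv2.cvtColor(p['img'],cv2.COLOR_RGB2BGR))
def proj(p,X):
    c=np.asarray(p['R'])@np.asarray(X)+np.asarray(p['t']); return np.array([p['fy']*c[1]/c[2]+p['cy'],p['fx']*c[0]/c[2]+p['cx']])
E
python3 - <<'E'
from h import *
s=env.read_state(); print(s['time'],s['eef_pos'],np.round(s['orientation'],3).tolist(),s['width'])
for n in ['scene','side']:
    p=env.get_image(n); save(p,n)
    print(n,np.round(-np.array(p['R']).T@p['t'],3))
    for k in ['panel','port','cover_knob','red_ridge','mallet','wax_tin','rosette']:
        print(k,[(np.round(d['at'],1).tolist(),round(d['score'],2)) for d in env.landmark_of(p,k)[:2]])
a=cv2.imread('pics/scene.png');b=cv2.imread('pics/side.png')
cv2.imwrite('pics/both.png',cv2.resize(np.vstack([a,b]),(450,600)) if 0 else cv2.resize(np.hstack([a,b]),(800,300)))
E
```

```text
pics
0.0 [ 0.19201614 -0.48798155  0.23809498] [[0.931, 0.366, -0.001], [0.366, -0.931, 0.002], [0.0, -0.002, -1.0]] 0.08512457110397753
scene [ 0.931 -0.195  0.8  ]
panel [([226.2, 304.0], 0.64)]
port [([235.7, 343.2], 0.76)]
cover_knob [([229.5, 371.0], 0.74)]
red_ridge [([211.0, 383.6], 0.74), ([240.3, 439.8], 0.66)]
mallet [([243.2, 440.5], 0.63)]
wax_tin [([213.9, 382.1], 0.64)]
rosette [([301.9, 165.8], 0.66)]
side [0.202 0.644 0.809]
panel [([253.8, 364.4], 0.59)]
port [([249.9, 315.2], 0.73)]
cover_knob [([223.3, 291.4], 0.69)]
red_ridge []
mallet [([365.8, 226.1], 0.68)]
wax_tin [([370.7, 310.9], 0.96), ([199.5, 423.9], 0.2)]
rosette [([201.9, 426.5], 0.85)]
```

View pics/scene.png

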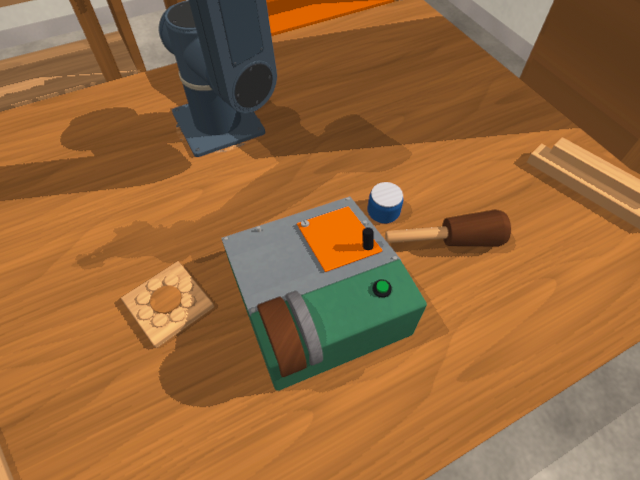

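View pics/side.png

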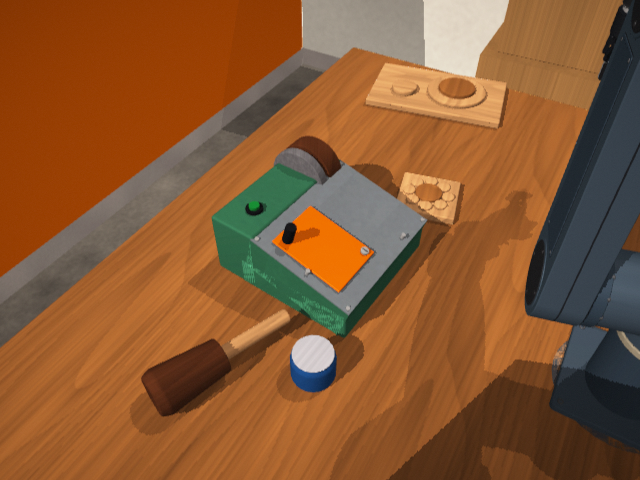

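```bash
cat >> h.py <<'E'
from scipy.optimize import least_squares
def panelR(yaw):
    c,s=np.cos(yaw),np.sin(yaw); a=np.radians(15)
    return np.array([[c,-s,0],[s,c,0],[0,0,1]])@np.array([[np.cos(a),0,-np.sin(a)],[0,1,0],[np.sin(a),0,np.cos(a)]])
P=lambda q,v: np.array([q[0],q[1],.09])+panelR(q[2])@(np.array(v)/1000)
E
python3 - <<'E'
from h import *
pts={'panel':(0,0,0),'port':(68,55,0),'cover_knob':(115,80,47)}
obs=[]
for n in ['scene','side']:
    p=env.get_image(n)
    for k in pts:
        d=env.landmark_of(p,k)
        if d: obs.append((p,k,d[0]['at']))
f=lambda q: np.concatenate([proj(p,P(q,pts[k]))-a for p,k,a in obs])
r=min((least_squares(f,[.4,-.05,y],loss='soft_l1',f_scale=3) for y in np.arange(-3,3,1)),key=lambda r:r.cost)
print(r.x,np.round(f(r.x),1))
for k in pts: print(k,P(r.x,pts[k]))
np.save('q.npy',r.x)
E
```

```text
[ 0.46686071  0.02435688 -0.10066968] [1.6 0.5 0.7 0.3 0.9 0.3 1.1 0.3 1.  2.1]
panel [0.46686071 0.02435688 0.09      ]
port [0.53773861 0.0724773  0.1075997 ]
cover_knob [0.57331686 0.09401072 0.1651627 ]
```

The scene view shows the machine with the cover shut, the pivot at about (223,304) and the knob at (238,368), given as row, column. The side view shows the wax tin and mallet to the left and front of it. The panel fit leaves residuals of 2 px or less, so I'll turn the gripper by a half turn first to get joint 6 range for the swing.

```bash
python3 -m handwheel '[[[0,0,-0.1,-7,5],[0,0,-0.1,-7,5],[0,0,-0.1,-7,5],[0,0,-0.1,-7,5],[0,0,-0.1,-7,5],[0,0,-0.1,-7,5],[0,0,-0.1,-7,5],[0,0,-0.1,-7,5],[0,0,-0.1,-7,5],[0,0,-0.1,-7,5]]]' 20
python3 -m handwheel '[[[0,0,-0.1,-7,5],[0,0,-0.1,-7,5],[0,0,-0.1,-7,5],[0,0,-0.1,-7,5],[0,0,-0.1,-7,5],[0,0,-0.1,-7,5],[0,0,-0.1,-7,5],[0,0,-0.1,-7,5],[0,0,-0.1,-7,5],[0,0,-0.1,-7,5]]]'
python3 -m handwheel '[[[0,0,-0.1,-7,5],[0,0,-0.1,-7,5],[0,0,-0.1,-7,5],[0,0,-0.1,-7,5],[0,0,-0.1,-7,5],[0,0,-0.1,-7,5],[0,0,0,-6,5]]]'
cat >> h.py <<'E'
def go(X,yaw=None):
    s=env.read_state(); R=np.array(s['orientation']); d=R.T@(np.array(X)-s['eef_pos'])*100
    y=np.degrees(np.arctan2(R[1,0],R[0,0])); print('shift cm',np.round(d,2),'yaw',round(y,1), 'roll', None if yaw is None else round((y-np.degrees(yaw)+180)%360-180,1))
E
python3 - <<'E'
from h import *
go([.575,.093,.24],.508+np.pi)
E
```

```text
time: 2.03
eef_pos: [0.1922, -0.4886, 0.2494]
orientation: [[-0.032, 0.999, 0.0], [0.999, 0.032, 0.0], [0.0, 0.0, -1.0]]
ft_force: [-0.2, 0.7, 0.8]
width: 0.05
grasp_force: 0.0
time: 2.87
eef_pos: [0.1922, -0.4885, 0.2594]
orientation: [[-0.95, 0.312, -0.0], [0.312, 0.95, 0.0], [0.0, 0.0, -1.0]]
ft_force: [-0.2, -0.7, -0.8]
width: 0.0499
grasp_force: 0.0
time: 3.45
eef_pos: [0.1922, -0.4887, 0.2656]
orientation: [[-0.868, -0.497, 0.0], [-0.497, 0.868, -0.0], [0.0, -0.0, -1.0]]
ft_force: [-0.1, -1.6, -0.2]
width: 0.0502
grasp_force: 0.0
shift cm [-62.13  31.45   2.54] yaw -150.2 roll 0.7
```

```bash
python3 -m handwheel '[[[-3.1,1.57,0,0,5],[-3.1,1.57,0,0,5],[-3.1,1.57,0,0,5],[-3.1,1.57,0,0,5],[-3.1,1.57,0,0,5],[-3.1,1.57,0,0,5],[-3.1,1.57,0,0,5],[-3.1,1.57,0,0,5],[-3.1,1.57,0,0,5],[-3.1,1.57,0,0,5]]]'
python3 -m handwheel '[[[-3.1,1.57,0,0,5],[-3.1,1.57,0,0,5],[-3.1,1.57,0,0,5],[-3.1,1.57,0,0,5],[-3.1,1.57,0,0,5],[-3.1,1.57,0,0,5],[-3.1,1.57,0,0,5],[-3.1,1.57,0,0,5],[-2,1,0,0,5],[0,0,0,0,5]]]' | head -2
python3 - <<'E'
from h import *
go([.575,.093,.153],.508+np.pi)
q=np.load('q.npy')
pts={'panel':(0,0,0),'port':(68,55,0),'cover_knob':(115,80,47)}
p=env.get_image('wrist');save(p,'w1')
for k in pts: print(k,[(np.round(d['at'],1).tolist(),round(d['score'],2)) for d in env.landmark_of(p,k)[:1]],np.round(proj(p,P(q,pts[k])),1))
E
```

```text
time: 4.28
eef_pos: [0.3855, -0.1978, 0.2656]
orientation: [[-0.871, -0.492, 0.001], [-0.492, 0.871, -0.001], [-0.0, -0.001, -1.0]]
ft_force: [0.8, -0.6, 0.4]
width: 0.05
grasp_force: 0.0
time: 5.12
eef_pos: [0.553, 0.0543, 0.2642]
shift cm [-3.82  2.25 11.13] yaw -150.2 roll 0.6
panel [([121.8, 338.6], 0.71)] [119.4 340.3]
port [([223.4, 345.0], 0.83)] [223.5 347.3]
cover_knob [([297.5, 353.8], 0.64)] [296.4 353.3]
```

View pics/w1.png

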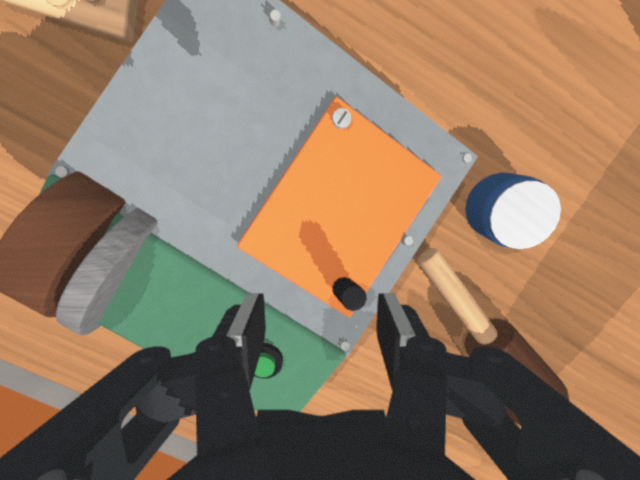

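The wrist view shows the knob at (297,353), the pivot screw at (120,341) and the orange plate shut. All sit within 2 px of the prediction, so I'm straddling the knob.

```bash
python3 -m handwheel '[[[-1.9,1.1,0.5,0,5],[-1.9,1.15,0.5,0,5],[0,0,3,0,5],[0,0,3,0,5],[0,0,2,0.6,5],[0,0,1.2,0,5],[0,0,0.9,0,5],[0,0,0,0,5]]]'
python3 - <<'E'
from h import *
go([.575,.093,.153],.508+np.pi)
q=np.load('q.npy')
p=env.get_image('wrist');save(p,'w2')
print(env.landmark_of(p,'cover_knob')[:1] and env.landmark_of(p,'cover_knob')[0]['at'],proj(p,P(q,(115,80,47))))
R=panelR(q[2])
# swing plan: tool poses for theta
s=env.read_state()
pos=np.array(s['eef_pos']);yaw=None
def kp(th,h=35): 
    a=np.arctan2(80,115)-th; return P(q,(140*np.cos(a),140*np.sin(a),h))
prev=kp(0);
for th in np.arange(0,1.71,.1):
    k=kp(th); y=.508+np.pi-th
    yp=y+.1
    d=k-prev; c,s_=np.cos(yp),np.sin(yp)
    print(round(th,2),np.round(100*np.array([c*d[0]+s_*d[1], s_*d[0]-c*d[1], -d[2]]),2)); prev=k
E
```

```text
time: 5.98
eef_pos: [0.5722, 0.0879, 0.1526]
orientation: [[-0.876, -0.482, -0.003], [-0.482, 0.876, -0.0], [0.003, 0.001, -1.0]]
ft_force: [-0.5, -0.6, 0.9]
width: 0.0497
grasp_force: 0.0
shift cm [-0.49  0.31 -0.04] yaw -151.2 roll -0.3
[344.3, 333.7] [340.21238686 332.05574498]
0.0 [-0.  0. -0.]
0.1 [ 0.09 -1.38 -0.19]
0.2 [ 0.09 -1.39 -0.16]
0.3 [ 0.09 -1.39 -0.13]
0.4 [ 0.08 -1.39 -0.09]
0.5 [ 0.08 -1.4  -0.06]
0.6 [ 0.07 -1.4  -0.02]
0.7 [ 0.07 -1.4   0.02]
0.8 [ 0.06 -1.4   0.05]
0.9 [ 0.06 -1.4   0.09]
1.0 [ 0.06 -1.39  0.12]
1.1 [ 0.05 -1.39  0.15]
1.2 [ 0.05 -1.39  0.19]
1.3 [ 0.05 -1.38  0.22]
1.4 [ 0.05 -1.38  0.24]
1.5 [ 0.05 -1.37  0.27]
1.6 [ 0.05 -1.37  0.29]
1.7 [ 0.05 -1.36  0.31]
```

```bash
python3 -m handwheel '[[[-0.2,-0.69,-0.09,2.87,5],[-0.1,-0.69,-0.09,2.87,5],[0.05,-0.69,-0.08,2.87,5],[0.05,-0.69,-0.08,2.87,5],[0.05,-0.69,-0.07,2.87,5],[0.05,-0.69,-0.06,2.87,5],[0.04,-0.7,-0.05,2.87,5],[0.04,-0.7,-0.04,2.87,5],[0.04,-0.7,-0.03,2.87,5],[0.04,-0.7,-0.03,2.87,5]]]'
python3 - <<'E'
from h import *
p=env.get_image('scene')
q=np.load('q.npy')
a=env.landmark_of(p,'cover_knob')
if a:
    f=lambda t:P(q,(140*np.cos(.608-t),140*np.sin(.608-t),47))
    for th in np.arange(0,1.8,.1):
        e=np.linalg.norm(proj(p,f(th))-a[0]['at'])
        if e<12: print(round(th,2),round(e,1))
    print(a[0])
E
```

```text
time: 6.97
eef_pos: [0.5929, 0.023, 0.163]
orientation: [[-1.0, -0.001, 0.004], [-0.001, 1.0, 0.0], [-0.004, -0.0, -1.0]]
ft_force: [0.7, 0.9, 0.7]
width: 0.05
grasp_force: 0.2
0.3 7.7
0.4 0.4
0.5 7.3
{'at': [246.9, 345.6], 'score': 0.85}
```

The cover is following, now at 0.4 rad. I'll continue the swing.

```bash
python3 -m handwheel '[[[0.04,-0.7,-0.02,2.87,5],[0.04,-0.7,-0.01,2.87,5],[0.03,-0.7,0,2.87,5],[0.03,-0.7,0.02,2.87,5],[0.03,-0.7,0.02,2.87,5],[0.03,-0.7,0.03,2.87,5],[0.03,-0.7,0.04,2.87,5],[0.03,-0.7,0.05,2.87,5],[0.03,-0.7,0.06,2.87,5],[0.03,-0.7,0.06,2.87,5]]]'
python3 -m handwheel '[[[0.03,-0.7,0.07,2.87,5],[0.03,-0.7,0.08,2.87,5],[0.03,-0.7,0.09,2.87,5],[0.03,-0.7,0.09,2.87,5],[0.03,-0.7,0.1,2.87,5],[0.03,-0.7,0.11,2.87,5],[0.03,-0.69,0.11,2.87,5],[0.03,-0.69,0.12,2.87,5],[0.03,-0.69,0.12,2.87,5],[0.03,-0.69,0.13,2.87,5]]]'
cat >> h.py <<'E'
def cov():
    q=np.load('q.npy')
    f=lambda t:P(q,(140*np.cos(.608-t),140*np.sin(.608-t),47))
    for n in ['scene','side']:
        p=env.get_image(n); a=env.landmark_of(p,'cover_knob')
        if a:
            T=np.arange(0,1.9,.01); e=[np.linalg.norm(proj(p,f(t))-a[0]['at']) for t in T]
            print(n,'cover',T[np.argmin(e)],min(e),a[0]['score'])
E
python3 -c "from h import *;cov()"
```

```text
time: 7.9
eef_pos: [0.5738, -0.0435, 0.1595]
orientation: [[-0.878, 0.478, 0.003], [0.478, 0.878, -0.0], [-0.002, 0.001, -1.0]]
ft_force: [-0.1, 0.3, 0.4]
width: 0.0501
grasp_force: 0.0
time: 8.73
eef_pos: [0.5259, -0.0933, 0.1492]
orientation: [[-0.541, 0.841, 0.002], [0.841, 0.541, -0.001], [-0.002, 0.002, -1.0]]
ft_force: [-0.1, -0.4, 0.3]
width: 0.05
grasp_force: 0.0
scene cover 1.52 3.8048686508126113 0.92
```

```bash
python3 -m handwheel '[[[0.03,-0.69,0.13,2.87,5],[0.03,-0.69,0.14,2.87,5],[0.03,-0.69,0.14,2.87,5],[0.03,-0.69,0.15,2.87,5],[0,0,0,0,5],[0,0,0,0,5],[0,0,-2,0,5],[0,0,-3,0,5],[0,0,-3,0,5],[0,0,-2,0,5]]]'
python3 - <<'E'
from h import *
cov()
q=np.load('q.npy')
go(P(q,(20,55,0))+[0,0,.13],q[2]+np.pi)
p=env.get_image('wrist');save(p,'w3')
E
```

```text
time: 9.77
eef_pos: [0.5019, -0.1052, 0.2455]
orientation: [[-0.366, 0.931, 0.004], [0.931, 0.366, -0.001], [-0.002, 0.003, -1.0]]
ft_force: [-0.4, -0.7, 0.5]
width: 0.0498
grasp_force: 0.0
scene cover 1.69 0.7535228247358289 0.88
side cover 1.71 0.8851987022484937 0.62
shift cm [17.35  5.72  1.78] yaw 111.4 roll -62.8
```

```bash
python3 -m handwheel '[[[2.9,0.95,0,0,0],[2.9,0.95,0,0,0],[2.9,0.95,0,0,0],[2.9,0.95,0,0,0],[2.9,0.95,0,0,0],[2.9,0.95,0,0,0],[0,0,0,-7,0],[0,0,0,-7,0],[0,0,0,-7,0],[0,0,0,-7,0]]]' >/dev/null
python3 -m handwheel '[[[0,0,0,-7,0],[0,0,0,-7,0],[0,0,0,-7,0],[0,0,0,-7,0],[0,0,0,-6.8,0],[0,0,0,0,0]]]'
cat >> h.py <<'E'
def wheel(p,k='red_ridge'):
    q=np.load('q.npy'); T=np.arange(-2.6,.8,.01)
    for d in env.landmark_of(p,k)[:3]:
        e=[np.linalg.norm(proj(p,P(q,(68+46*np.sin(t),55,-48+46*np.cos(t))))-d['at']) for t in T]
        print('wheel',round(T[np.argmin(e)],2),round(min(e),1),np.round(d['at']),d['score'])
    return
E
python3 - <<'E'
from h import *
q=np.load('q.npy')
go(P(q,(20,55,0))+[0,0,.13],q[2]+np.pi)
for n in ['wrist','scene','side']:
    p=env.get_image(n);save(p,'p_'+n); print(n); wheel(p)
    for k,v in {'panel':(0,0,0),'port':(68,55,0)}.items(): print(k,[(np.round(d['at'],1).tolist(),round(d['score'],2)) for d in env.landmark_of(p,k)[:1]],np.round(proj(p,P(q,v)),1))
E
```

```text
time: 11.35
eef_pos: [0.4895, 0.0776, 0.2401]
orientation: [[-0.995, 0.1, -0.004], [0.1, 0.995, 0.0], [0.004, -0.0, -1.0]]
ft_force: [0.7, 0.2, 0.3]
width: 0.0001
grasp_force: 0.0
shift cm [-0.22 -0.03  1.49] yaw 174.2 roll 0.0
wrist
panel [([212.4, 253.6], 0.84)] [210.8 254. ]
port [([292.3, 320.1], 0.98)] [292.1 319.9]
scene
wheel -1.92 0.9 [249. 339.] 0.62
panel [([228.4, 304.6], 0.61)] [226.2 305.6]
port [([239.4, 345.1], 0.63)] [238.3 344.9]
side
wheel -2.12 1.2 [284. 326.] 0.91
panel [([255.1, 362.5], 0.84)] [253.9 365.4]
port [([247.6, 315.7], 0.79)] [249.4 317.9]
```

View pics/p_wrist.png

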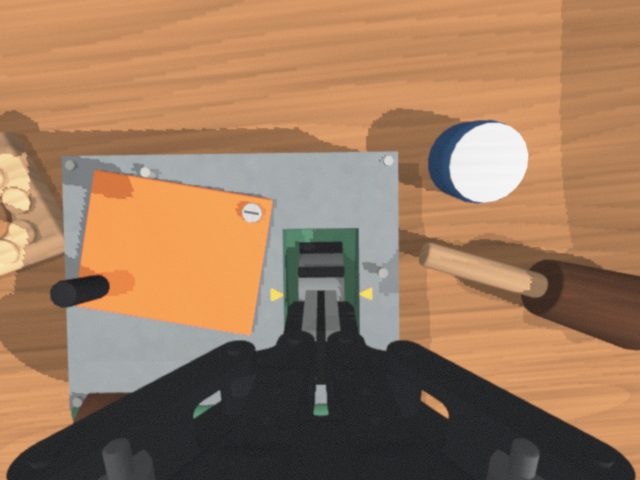

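The wrist view shows the cover open and the port clear. Black ridges show at about rows 247 and 271, col 320. The red ridge is hidden below, and the yellow pointers are at row 294. Next I'll measure the ridge phase.

```bash
cat >> h.py <<'E'
def ridge(p,verbose=True):
    """phase of ridges (deg) from dark bands on drum, rows between port bottom and fingers"""
    q=np.load('q.npy'); C=-np.array(p['R']).T@np.array(p['t'])
    g=p['img'].astype(float).mean(2)
    def pt(a,r,y=55,off=0): return P(q,(68+r*np.sin(a)+off*np.cos(a),y,-48+r*np.cos(a)-off*np.sin(a)))
    ys=[42,47,52,57,62,67]
    if verbose:
        for a in range(-80,61,5):
            v=[]
            for y in ys:
                r,c=np.round(proj(p,pt(np.radians(a),46,y))).astype(int)
                v.append(int(g[r,c]) if 0<=r<480 and 0<=c<640 else -1)
            print(a,np.round(proj(p,pt(np.radians(a),46))).astype(int),v)
E
python3 - <<'E'
from h import *
p=env.get_image('wrist'); print(-np.array(p['R']).T@p['t']); ridge(p)
im=cv2.imread('pics/p_wrist.png')[215:325,260:380]; im=cv2.resize(im,None,fx=5,fy=5)
im2=cv2.imread('pics/p_side.png')[200:310,260:380]; im2=cv2.resize(im2,None,fx=5,fy=5)
cv2.imwrite('pics/crop.png',cv2.resize(np.hstack([im,im2]),(800,367)))
E
```

```text
[0.4178155  0.08541766 0.37699612]
-80 [236 320] [124, 96, 94, 93, 88, 89]
-75 [236 320] [125, 96, 94, 93, 90, 88]
-70 [238 320] [119, 87, 86, 87, 85, 87]
-65 [239 320] [61, 76, 66, 68, 61, 60]
-60 [242 320] [50, 44, 34, 32, 36, 41]
-55 [244 320] [48, 46, 33, 37, 40, 39]
-50 [247 320] [48, 45, 37, 39, 39, 34]
-45 [250 320] [46, 51, 51, 46, 53, 52]
-40 [254 320] [96, 92, 92, 93, 92, 96]
-35 [257 320] [100, 97, 97, 96, 95, 101]
-30 [261 320] [99, 99, 97, 99, 98, 96]
-25 [266 320] [41, 42, 42, 44, 40, 40]
-20 [270 320] [45, 46, 47, 44, 42, 44]
-15 [275 320] [111, 109, 110, 126, 128, 125]
-10 [280 320] [147, 148, 148, 149, 149, 148]
-5 [284 320] [156, 156, 158, 156, 157, 157]
0 [289 320] [157, 153, 149, 148, 151, 153]
5 [294 320] [132, 112, 68, 38, 109, 111]
10 [298 320] [110, 112, 66, 34, 112, 112]
15 [303 320] [107, 109, 64, 40, 111, 114]
20 [307 320] [111, 106, 62, 39, 107, 110]
25 [311 320] [110, 112, 57, 37, 111, 112]
30 [314 320] [112, 112, 57, 37, 110, 110]
35 [317 320] [110, 111, 53, 35, 113, 114]
40 [320 320] [110, 110, 50, 35, 110, 109]
45 [323 320] [106, 107, 45, 32, 105, 107]
50 [325 320] [108, 106, 43, 35, 104, 106]
55 [327 320] [108, 107, 47, 33, 105, 106]
60 [328 320] [108, 105, 42, 31, 107, 105]
```

View pics/crop.png

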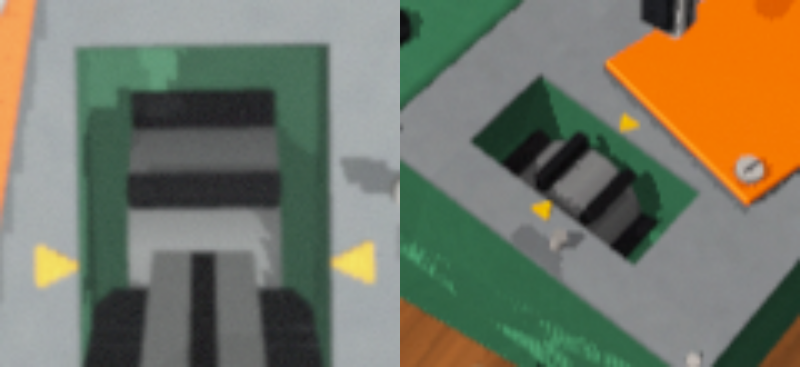

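The ridges are at −22°, −67° and +23°, with the red one at about −112° (−1.95 rad). That calls for two 45° strokes plus a 22° final stroke on the red ridge.

```bash
cat >> h.py <<'E'
def tip(x,z):
    q=np.load('q.npy'); A=P(q,(68,55,-48)); u=np.array([np.cos(q[2]),np.sin(q[2]),0])
    return A+u*(x-11)/1000+np.array([0,0,(z+1000*env.finger_overhang)/1000])
def at():
    s=env.read_state(); q=np.load('q.npy'); d=np.array(s['eef_pos'])-tip(0,0)
    print('tip x,z,lat mm',round(1000*(d[0]*np.cos(q[2])+d[1]*np.sin(q[2])),1),round(1000*d[2],1),round(1000*(-d[0]*np.sin(q[2])+d[1]*np.cos(q[2])),1),'t',s['time'],np.round(s['ft_force'],1))
E
python3 -c "
from h import *
print(env.finger_overhang); at(); go(tip(-38,60)); go(tip(-38,30))"
```

```text
0.008
tip x,z,lat mm -49.0 173.0 0.2 t 12.0 [-0.2  0.4 -0.5]
shift cm [-1.1  -0.02 11.3 ] yaw 174.1 roll None
shift cm [-1.1  -0.02 14.3 ] yaw 174.1 roll None
```

```bash
python3 -m handwheel '[[[-0.6,0,3,0,0],[-0.5,0,3,0,0],[0,0,3,0,0],[0,0,2.3,0,0],[0,0,0,0,0]]]' | grep ft; python3 -c "
from h import *
at()"
python3 -m handwheel '[[[0,0,1,0,0],[0,0,0.8,0,0],[0,0,0.8,0,0],[0,0,0.4,0,0],[0,0,0,0,0]]]' | grep ft; python3 -c "
from h import *
at()"
```

```text
ft_force: [-1.1, 0.0, -0.9]
tip x,z,lat mm -42.3 53.8 -0.4 t 12.4167 [-1.1  0.  -0.9]
ft_force: [-0.1, -0.3, 0.4]
tip x,z,lat mm -38.1 29.7 0.2 t 12.8333 [-0.1 -0.3  0.4]
```

```bash
python3 -m handwheel '[[[-0.4,0,0,0,0],[-0.4,0,-0.05,0,0],[-0.4,0,-0.2,0,0],[-0.4,0,-0.2,0,0],[-0.4,0,-0.17,0,0],[-0.4,0,-0.15,0,0],[-0.4,0,-0.15,0,0],[-0.4,0,-0.1,0,0],[-0.4,0,-0.08,0,0],[-0.4,0,0,0,0]]]' | grep ft; python3 -m handwheel '[[[0,0,0,0,0],[0,0,0,0,0]]]' | grep ft;  python3 - <<'E'
from h import *
at()
for n in ['scene','side']:
    p=env.get_image(n); wheel(p); save(p,'s1_'+n)
im=cv2.imread('pics/s1_scene.png')[185:295,280:400]; im=cv2.resize(im,None,fx=5,fy=5)
im2=cv2.imread('pics/s1_side.png')[200:310,260:380]; im2=cv2.resize(im2,None,fx=5,fy=5)
cv2.imwrite('pics/crop2.png',cv2.resize(np.hstack([im,im2]),(800,367)))
E
```

```text
ft_force: [-2.1, 0.6, 5.5]
ft_force: [-0.5, 1.0, 4.5]
tip x,z,lat mm 3.9 43.2 0.5 t 13.8333 [-0.5  1.   4.5]
wheel 0.8 90.9 [240. 442.] 0.66
wheel -1.29 0.8 [238. 338.] 0.64
wheel -1.12 3.0 [272. 330.] 0.8
```

View pics/crop2.png

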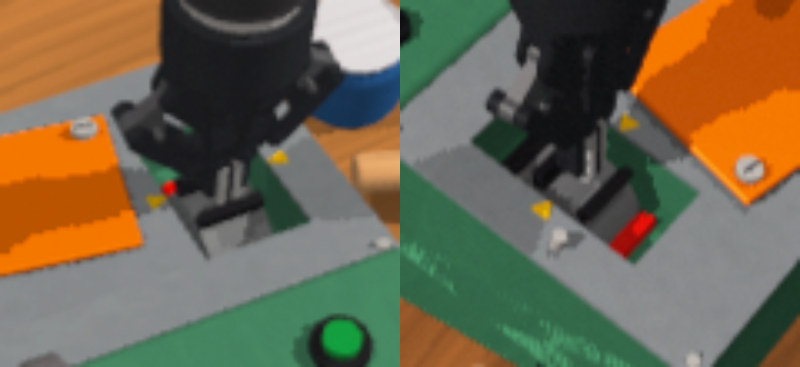

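The crop shows the red ridge now in view at about −67° on the robot side, with the wheel advanced one ridge and low forces. I'll lift, step back and repeat.

```bash
python3 -m handwheel '[[[0,0,-1,0,0],[0,0,-1,0,0],[1,0,0,0,0],[1.5,0,0,0,0],[1.5,0,0,0,0],[0.2,0,0,0,0],[0,0,0,0,0]]]' | grep ft
python3 - <<'E'
from h import *
at()
p=env.get_image('wrist'); wheel(p); ridge(p); save(p,'w5')
p=env.get_image('side'); wheel(p)
E
```

```text
ft_force: [0.9, -0.4, -0.3]
tip x,z,lat mm -40.0 62.0 0.3 t 14.6167 [ 0.9 -0.4 -0.3]
wheel -2.26 0.6 [276. 320.] 0.64
wheel -0.64 273.6 [305. 593.] 0.17
-80 [267 320] [133, 133, 97, 97, 97, 97]
-75 [269 320] [134, 123, 98, 99, 98, 101]
-70 [272 320] [130, 96, 99, 100, 98, 96]
-65 [275 320] [94, 83, 82, 82, 80, 80]
-60 [279 320] [122, 121, 107, 100, 96, 102]
-55 [283 320] [129, 131, 127, 102, 102, 98]
-50 [288 320] [113, 129, 103, 101, 99, 97]
-45 [294 320] [102, 118, 120, 44, 116, 90]
-40 [300 319] [97, 116, 121, 42, 120, 86]
-35 [306 319] [43, 117, 121, 41, 119, 43]
-30 [313 319] [47, 120, 118, 40, 113, 47]
-25 [321 319] [44, 118, 114, 37, 121, 40]
-20 [328 319] [43, 113, 114, 36, 115, 40]
-15 [336 319] [42, 40, 124, 49, 42, 38]
-10 [343 319] [45, 39, 40, 47, 37, 43]
-5 [351 319] [41, 39, 40, 44, 40, 40]
0 [359 319] [41, 44, 40, 46, 44, 43]
5 [366 319] [44, 45, 41, 44, 42, 42]
10 [373 320] [41, 43, 41, 44, 42, 41]
15 [379 320] [41, 42, 47, 44, 43, 43]
20 [385 320] [47, 35, 44, 45, 44, 44]
25 [391 320] [44, 41, 42, 52, 45, 41]
30 [396 320] [42, 42, 47, 44, 44, 37]
35 [400 320] [40, 38, 38, 45, 39, 40]
40 [403 320] [41, 35, 54, 46, 45, 38]
45 [406 320] [40, 38, 51, 48, 42, 44]
50 [408 320] [39, 37, 48, 47, 42, 46]
55 [409 320] [40, 43, 46, 46, 43, 44]
60 [410 320] [40, 43, 45, 46, 45, 44]
wheel -1.14 1.5 [272. 331.] 0.7
wheel -0.64 116.7 [201. 428.] 0.33
```

```bash
python3 -m handwheel '[[[0,0,1,0,0],[0,0,1,0,0],[0,0,0.8,0,0],[0,0,0.4,0,0],[0,0,0,0,0]]]' | grep ft; python3 -c "
from h import *
at()"
python3 -m handwheel '[[[-0.4,0,0,0,0],[-0.4,0,-0.05,0,0],[-0.4,0,-0.2,0,0],[-0.4,0,-0.2,0,0],[-0.4,0,-0.2,0,0],[-0.4,0,-0.17,0,0],[-0.4,0,-0.15,0,0],[-0.4,0,-0.15,0,0],[-0.4,0,-0.1,0,0],[-0.4,0,0,0,0]]]' | grep ft; python3 -m handwheel '[[[0,0,0,0,0],[0,0,-1,0,0],[0,0,-1,0,0],[1,0,0,0,0],[1.5,0,0,0,0],[1.5,0,0,0,0],[0.2,0,0,0,0],[0,0,0,0,0]]]' | grep ft;  python3 - <<'E'
from h import *
at()
for n in ['scene','side']:
    p=env.get_image(n); wheel(p)
E
```

```text
ft_force: [-0.2, -0.4, 0.4]
tip x,z,lat mm -41.5 26.5 -0.0 t 15.2333 [-0.2 -0.4  0.4]
ft_force: [-2.3, 1.6, 0.9]
ft_force: [0.0, -0.8, 0.8]
tip x,z,lat mm -41.5 62.6 0.2 t 16.7333 [ 0.  -0.8  0.8]
wheel -0.5 1.6 [236. 340.] 0.84
wheel -0.43 1.3 [259. 325.] 0.94
```

```bash
python3 -m handwheel '[[[-0.2,0,1,0,0],[0,0,1,0,0],[0,0,0.9,0,0],[0,0,0.4,0,0],[0,0,0,0,0]]]' | grep ft; python3 -c "
from h import *
at()"
python3 -m handwheel '[[[-0.4,0,0,0,0],[-0.4,0,-0.05,0,0],[-0.4,0,-0.2,0,0],[-0.4,0,-0.2,0,0],[-0.4,0,-0.2,0,0],[-0.2,0,-0.1,0,0],[0,0,0,0,0],[0,0,0,0,0]]]' | grep ft
python3 - <<'E'
from h import *
at()
for n in ['scene','side']:
    p=env.get_image(n); wheel(p)
E
```

```text
ft_force: [0.0, -0.6, -0.7]
tip x,z,lat mm -41.3 25.8 -0.0 t 17.35 [ 0.  -0.6 -0.7]
ft_force: [-1.0, 0.4, -0.7]
tip x,z,lat mm -17.1 36.2 0.2 t 18.0167 [-1.   0.4 -0.7]
wheel -0.1 3.1 [240. 342.] 0.68
wheel -0.02 1.0 [250. 319.] 0.81
```

```bash
python3 -m handwheel '[[[-0.17,0,-0.05,0,0],[0,0,0,0,0],[0,0,0,0,0]]]' | grep ft; python3 -c "
from h import *
at()"; python3 -m handwheel '[[[0.4,0,0,0,0],[0.4,0,-0.5,0,0],[0,0,-2,0,0],[0,0,-3,0,0],[1,0,-3,0,0],[3,0,-3,0,0],[3,0,-2,0,0],[3,0,0,0,0],[0,0,0,0,0],[0,0,0,0,0]]]' | grep -E 'ft|pos'
python3 - <<'E'
from h import *
cov()
for n in ['scene','side','wrist']:
    p=env.get_image(n); wheel(p);save(p,'f_'+n)
im=cv2.imread('pics/f_wrist.png')
im2=cv2.imread('pics/f_side.png')[180:310,240:400]
cv2.imwrite('pics/final.png',np.hstack([cv2.resize(im,(400,300)),cv2.resize(im2,(400,300))]))
E
```

```text
ft_force: [-0.8, -0.4, -0.7]
tip x,z,lat mm -16.5 35.9 0.1 t 18.4667 [-0.8 -0.4 -0.7]
eef_pos: [0.4155, 0.0854, 0.2412]
ft_force: [0.8, -0.8, -0.2]
scene cover 1.71 1.6282111460666646 0.88
wheel -0.1 2.4 [239. 342.] 0.7
wheel 0.1 0.4 [248. 316.] 0.56
wheel 0.38 239.5 [384.  81.] 0.32
```

View pics/final.png

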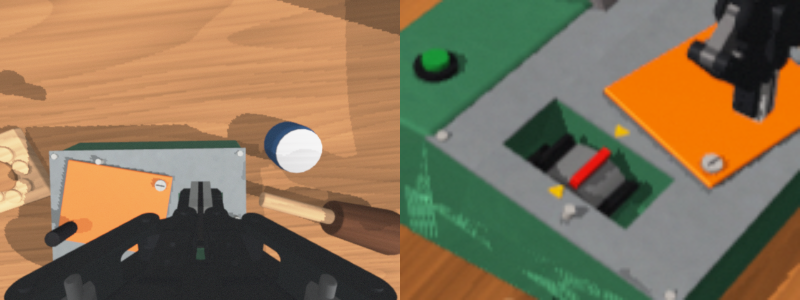

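The red ridge looks in line with the yellow pointers, and the cover is open. A quick colour check before handing in.

Run:
```python
from h import *
q=np.load('q.npy')
for n in ['scene','side']:
    p=env.get_image(n); i=p['img'].astype(int); r0=proj(p,P(q,(68,55,-2)))
    def cen(m):
        ys,xs=np.nonzero(m); k=(abs(ys-r0[0])<45)&(abs(xs-r0[1])<45); return np.c_[ys,xs][k]
    red=cen((i[...,0]>150)&(i[...,1]<70)&(i[...,2]<70)); yel=cen((i[...,0]>180)&(i[...,1]>150)&(i[...,2]<90))
    y=yel.astype(np.float32); _,l,c=cv2.kmeans(y,2,None,(3,50,.1),5,0)
    print(n,'red',red.mean(0),len(red),'pointers',c.tolist(),'mid',c.mean(0),'pred0',r0,'per 0.1rad',proj(p,P(q,(68+4.6,55,-2)))-r0)
    print(' pointer mid model',proj(p,P(q,(68,55,0))))
```

```text
scene red [240.55905512 344.77165354] 127 pointers [[231.85714721679688, 363.2857360839844], [244.84616088867188, 326.0]] mid [238.35165 344.64288] pred0 [239.04699251 344.9579204 ] per 0.1rad [1.45275749 0.98186831]
 pointer mid model [238.26426083 344.90458368]
side red [252.10465116 315.3372093 ] 86 pointers [[262.3157958984375, 302.4210510253906], [236.1857147216797, 336.6142883300781]] mid [249.25076 319.51767] pred0 [250.04359068 317.71272097] per 0.1rad [-1.53871757 -2.01674668]
 pointer mid model [249.42049886 317.94896561]
```

```bash
python3 -c "
from h import *
print(env.sign_off())"
```

```text
the job is handed in; nothing more can be done
None
```

I handed the job in: the cover rests open at about 1.7 rad, the red ridge stands at the pointers (0 within about 0.1 rad by the camera checks), the arm is clear, and the mallet, tin and rosette were not touched; the sign-off gave no verdict.

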